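# Square up two painted panels on the corner board

### The job

Take the two painted panels off the sloping easel and stack them painted side up on the grey corner board, the blue one at the bottom and the yellow one on top, long sides along the notched fence. Push the stack snugly into the corner so that both panels lie flat and flush against both red fences, then let go; do not shift the paint jar, the tape roll or the palette knife that lie nearby.

Things in the scene. Friction and masses are not known exactly. Their poses are not given: they have to be found in the camera images.
- panel_blue: wooden panel, rigid, 140 mm long (x), 64 mm wide (y), 18 mm thick (z), about 0.1 kg. Its +z face is painted blue with white strokes; edges and back are bare plywood. Origin: centre of the bare back (painted face at z=+18 mm). At the start it lies loose on the easel's slope, painted face out, its -x end on the ledge, x pointing up the slope.
- panel_ochre: wooden panel, rigid, 140 mm long (x), 64 mm wide (y), 18 mm thick (z), about 0.1 kg. Its +z face is painted yellow with black strokes; edges and back are bare plywood. Origin: centre of the bare back (painted face at z=+18 mm). At the start it lies loose on the easel's slope, painted face out, its -x end on the ledge, x pointing up the slope.
- easel: fixed wooden desk easel, 250 mm wide (y), 165 deep (x), 90 high. Origin: centre of underside, on the desk. Its slope rises towards +x, 25 degrees from level, from x=-75, z=22 mm, where a ledge 12 mm high (square to the slope) stops the panels. They lie side by side, about 110 mm apart in y, either colour on either side. Easel and corner board may swap sides of the desk.
- jig: fixed grey plate 210 (x) by 160 mm (y), 12 mm thick, with two red fences 36 mm high above it, 16 mm thick. Origin: under its middle, on the desk. Far fence: along y, inner face x=+85 mm. Side fence: along x, inner face y=+60 mm, solid for x=45 to 85 and -75 to -25 mm, with an open finger notch between (x=-25 to 45). The -x and -y sides are open.
- jig_corner (a point): inner corner where the fences meet, on the plate's top (12 mm above the desk); axes as the board's: +x into the far fence, +y into the side fence. A panel flush in the corner, long side along the side fence, is centred at x=-70, y=-32 mm from here, its underside at z=0 on the plate or +18 mm on another panel. Panels slide at a push of a few N.
- gouache_jar: bystander: closed paint jar, 52 mm across and 52 mm high, terracotta with a white cap; origin under its centre
- tape_roll: bystander: roll of tan tape lying flat, 72 mm across, 24 mm high; origin under its centre
- palette_knife: bystander: palette knife about 190 mm long lying flat at the left; origin near its middle
Things that resemble listed ones, but are neither listed nor needed, are in the scene too. What is shaped like the panel_ochre but turquoise is not meant. What is shaped like the panel_blue but turquoise is not meant.

How it is judged:
By the outcome, as a careful person would: the job done as asked, in the order asked, and still so for the second after the job is handed in, with the robot touching nothing.
It also fails if it takes over 72 s, if anything falls off the work surface, if the arm or the gripper's body presses on something with over 40 N, if the wrist force passes 120 N, or if a joint passes its speed limit or range.

### The arm

A 6-joint arm with a two-finger parallel gripper is mounted at the origin on the work surface. World frame = base frame: x ahead of the robot, y to its left, z up, the work surface at z = 0. Lengths are in m, angles in rad, forces in N, time in s.
With the tool pointing down it reaches from about 0.35 to 0.775 m from the base axis. Payload 5.5 kg.
Tool frame: the origin (TCP) lies on the centre line of the jaws, within the pads' length; the fingertips stand 17 mm ahead of it and the grasp point (between the pads) lies 2 mm behind it; z points along the fingers, y is the line along which they close (so a half turn about z gives the same grasp; the last joint's range is limited). The gripper opens to 85 mm and grips with 20 to 120 N. Pads are 22 mm wide; open, the fingers measure 114 mm over their backs; the gripper's body (76 mm by 85 mm) begins 54 mm behind the grasp point. The pads swing forward as they close: fully open they stand 13 mm farther back than shut.
Start: joints at [1.015, 0.313, 0.046, 1.304, 0, 1.431], TCP at [0.232, 0.526, 0.223] pointing down, gripper open.
Joint ranges: [-2.76, 2.76], [-0.86, 1.69], [-1.03, 1.26], [-2.2, 2.34], [-1.47, 1.5], [-3.14, 3.14]. Speed limits (rad/s): [2.57, 2.57, 3.14, 3.14, 3.14, 3.14].

### API

Orientations are given as a unit quaternion [x, y, z, w].
In Python, from rig import robot gives the robot as it stands. Calls block until the motion is done:
- robot.move_to(position, orientation): joint-space move of the TCP to a pose.
- robot.move_linear(position, attitude=None, vel=0.15, max_force=None): straight line of the TCP; attitude=None keeps the orientation; vel is the mean speed in m/s. With max_force (N) it stops when the force on the tool has changed by that much, and returns True; else False.
- robot.set_joints(angles): joint-space move.
- robot.set_gripper(opening, squeeze=None): finger opening in m; squeeze is the grip in N (None keeps the last); returns when the fingers have stopped.
- robot.pause(seconds).
- robot.solve_ik(position, orientation): joint angles nearest the present ones, or None.
- robot.sense(): the state.
- robot.snapshot(name): name is "scene" or "top" or "wrist"; returns a dict with "image" (400x640x3 uint8, red, green, blue), "range_z" (400x640 float32, m along the optical axis (not along the pixel's ray), 0 where there is no reading), "fx", "fy", "cx", "cy" (pixels), "extrinsics" (4x4, takes a point from camera to world coordinates). Camera axes: x right, y up, looking along -z (the intrinsics and any distortion apply to the point x, -y, -z); pixel columns grow to the right and rows downward; lengths in m; the calibration is good to about 2 mm. A picture is of the moment at which its call begins.
A pose or a line that the arm cannot do raises robot.MotionError and nothing moves.
- robot.sign_off(): hands the job in; it is judged then, once.
The state is a dict: "time_s": time; "joint_positions": joint angles; "dq": joint speeds; "joint_efforts": joint torques, N m; "tool_pos": TCP position; "tcp_rot": TCP orientation; "wrist_force": force on the tool from outside, world axes, zero at the start; "wrist_torque": the same for the moment, N m; "gripper_width": finger opening in m; "grip_force": force on a finger pad.
Only numpy, scipy, OpenCV 4.12 (cv2) and the standard library are available. Lean on these libraries where they do the work, as an engineer would, in place of code of your own. Each camera call takes 0.05 s, during which the arm holds its last target. There are 200 camera calls.

## Working session

There is one attempt and no reset: what is moved stays moved. The work goes in short steps, each a Python script; the robot and the scene stay as the last script left them, time stands still between calls to the robot, and variables do not carry over. Pictures are saved under pics/ and viewed, at most 10 in all, crops included, and the job is handed in when it is done.

```bash
ls; mkdir -p pics
python3 - <<'E'
from rig import robot
import cv2,numpy as np
for n in ("scene","top"):
    s=robot.snapshot(n); cv2.imwrite(f"pics/{n}0.png",s["image"][:,:,::-1]); np.savez(f"{n}0.npz",**s)
    print(n,s["fx"],s["cx"],s["cy"],np.round(s["extrinsics"],3).tolist(),s.keys())
print(robot.sense())
E
```

```text
pics
scene 512.8787832616106 320.6825803096161 197.28224126359208 [[-0.604, -0.659, 0.448, 1.063], [0.797, -0.509, 0.325, 0.476], [0.014, 0.553, 0.833, 1.195], [0.0, 0.0, 0.0, 1.0]] dict_keys(['image', 'range_z', 'fx', 'fy', 'cx', 'cy', 'extrinsics'])
top 399.3548555469028 322.75708876271125 188.37745164318727 [[0.006, 0.993, -0.117, 0.341], [-1.0, 0.008, 0.014, 0.016], [0.015, 0.117, 0.993, 1.23], [0.0, 0.0, 0.0, 1.0]] dict_keys(['image', 'range_z', 'fx', 'fy', 'cx', 'cy', 'extrinsics'])
{'time_s': 0.1, 'joint_positions': array([ 1.01537526e+00,  3.13911529e-01,  4.51215230e-02,  1.30357970e+00,
       -1.63575097e-05,  1.43120707e+00]), 'dq': array([ 0.00110154, -0.00073062,  0.00366011,  0.00038416,  0.00079703,
        0.00057831]), 'joint_efforts': array([ 2.53843122e-03, -4.81726313e+01,  2.99243706e+01,  1.27600881e-02,
       -1.54206964e-04,  5.96345927e-06]), 'tool_pos': array([0.23204221, 0.52561281, 0.2220177 ]), 'tcp_rot': array([ 2.06421069e-01,  9.78462939e-01, -7.42451402e-04, -2.60219999e-04]), 'wrist_force': array([ 0.29394555, -0.04352865, -0.44074885]), 'wrist_torque': array([0.02265356, 0.00741141, 0.0215124 ]), 'grip_force': 0.0, 'gripper_width': 0.08568554764074054}
```

View pics/top0.png

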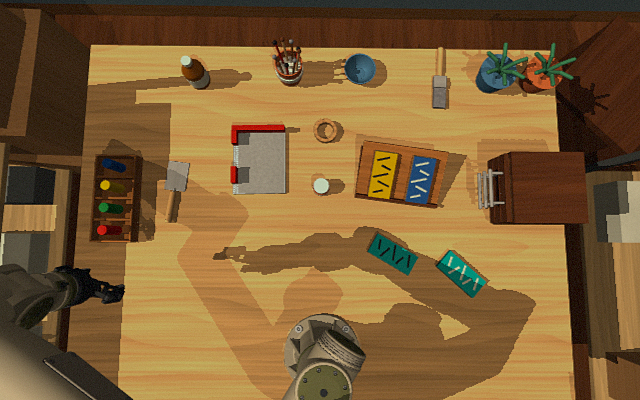

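View pics/scene0.png

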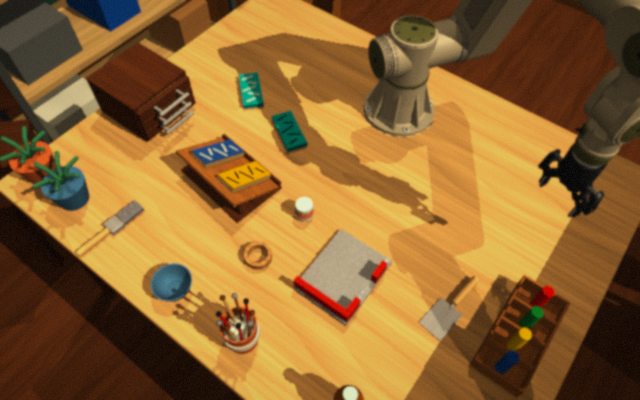

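The top view shows the blue panel at (422,180) and the yellow at (382,175), both on the easel. The lookalikes are the turquoise panels at (392,253) and (462,273), which I reject by colour and because they lie on the desk. The corner board is at (260,160), with its fences at the far and left sides. The jar is at (321,186), the tape at (326,130) and the knife at (175,190).

```bash
cat > h.py <<'E'
import numpy as np,cv2
def cloud(s):
    z=s["range_z"]; v,u=np.mgrid[:z.shape[0],:z.shape[1]]
    p=np.stack([(u-s["cx"])/s["fx"]*z,-(v-s["cy"])/s["fy"]*z,-z,np.ones_like(z)],-1)
    return (p@np.array(s["extrinsics"]).T)[...,:3]
def masks(s):
    h=cv2.cvtColor(np.ascontiguousarray(s["image"]),cv2.COLOR_RGB2HSV)
    H,S,V=[h[...,i].astype(int) for i in range(3)]
    return dict(blue=(H>98)&(H<120)&(S>130),yellow=(H>20)&(H<33)&(S>170)&(V>110),red=((H<6)|(H>174))&(S>190)&(V>90),gray=(S<40)&(V>60))
def rect(P):
    c=P.mean(0); n=np.linalg.svd(P-c,full_matrices=False)[2][2]; n*=np.sign(n[2])
    d=(P-c)@n; P=P[abs(d)<.006]; c=P.mean(0); n=np.linalg.svd(P-c,full_matrices=False)[2][2]; n*=np.sign(n[2])
    x=np.array([1,0,0])-n[0]*n; x/=np.linalg.norm(x); y=np.cross(n,x)
    b=cv2.minAreaRect(np.stack([(P-c)@x,(P-c)@y],1).astype(np.float32))
    box=cv2.boxPoints(b); e=[box[1]-box[0],box[2]-box[1]]; l=max(e,key=np.linalg.norm); l=l/np.linalg.norm(l)*np.sign(l[0])
    return c+b[0][0]*x+b[0][1]*y, l[0]*x+l[1]*y, n, sorted(b[1])
def blob(m,P,lo,hi):
    ok=m&np.all((P>lo)&(P<hi),axis=2); k,L,st,_=cv2.connectedComponentsWithStats(ok.astype(np.uint8))
    return L==1+np.argmax(st[1:,4])
E
python3 - <<'E'
import numpy as np,cv2
from h import *
np.set_printoptions(precision=4,suppress=True)
for n in("top","scene"):
    s=dict(np.load(n+"0.npz")); P=cloud(s); M=masks(s)
    print(n, "desk z",np.median(P[...,2][(abs(P[...,0]-.35)<.03)&(abs(P[...,1]-.0)<.1)]))
    for k,(lo,hi) in dict(blue=([.3,-.5,.03],[.7,.0,.15]),yellow=([.3,-.5,.03],[.7,.0,.15]),gray=([.3,.05,.006],[.75,.4,.02]),red=([.3,.05,.04],[.75,.4,.07])).items():
        b=blob(M[k],P,lo,hi) if k!="red" else M[k]&np.all((P>lo)&(P<hi),axis=2)
        c,x,nn,e=rect(P[b]); print(k,b.sum(),c,"yaw",np.degrees(np.arctan2(x[1],x[0])),"n",nn,"tilt",np.degrees(np.arccos(nn[2])),e)
        if k=="red":
            y=cv2.minAreaRect(P[b][:,:2].astype(np.float32)); print(y, P[b][:,:2].min(0),P[b][:,:2].max(0))
s=dict(np.load("top0.npz")); i=s["image"][110:210,210:450,::-1]; cv2.imwrite("pics/crop.png",cv2.resize(i,None,fx=3.3,fy=3.3,interpolation=2))
E
```

```text
top desk z 0.0027906319372569266
blue 768 [ 0.5049 -0.2879  0.0677] yaw -7.119288825791647 n [-0.4185  0.0474  0.907 ] tilt 24.910204826007483 [0.06318759173154831, 0.13894344866275787]
yellow 910 [ 0.5194 -0.1751  0.0676] yaw -7.0954522957892365 n [-0.4181  0.0467  0.9072] tilt 24.88175202069953 [0.06465582549571991, 0.14023832976818085]
gray 79 [0.5823 0.2664 0.0118] yaw 3.6267620105854754 n [-0.0092  0.2068  0.9783] tilt 11.946069527633709 [0.015528183430433273, 0.06679656356573105]
red 400 [0.5859 0.1981 0.0472] yaw 0.6120948418034668 n [ 0.0019 -0.0034  1.    ] tilt 0.22365240947292328 [0.15644781291484833, 0.1761482208967209]
((0.5859240889549255, 0.19807273149490356), (0.1761322021484375, 0.1564488261938095), 0.6119870543479919) [0.4971 0.1207] [0.6748 0.2768]
scene desk z -0.0015924587067901452
blue 100 [ 0.4684 -0.2839  0.0489] yaw 81.38634095368617 n [-0.4337  0.0574  0.8992] tilt 25.945288919914994 [0.05046367645263672, 0.06731113791465759]
yellow 428 [ 0.5196 -0.1735  0.0659] yaw -7.727769577444635 n [-0.4202  0.0465  0.9062] tilt 25.011790977574297 [0.06238441914319992, 0.13968497514724731]Traceback (most recent call last):
  File "<stdin>", line 8, in <module>
  File "h.py", line 19, in blob
    return L==1+np.argmax(st[1:,4])
                ~~~~~~~~~^^^^^^^^^^
    return _wrapfunc(a, 'argmax', axis=axis, out=out, **kwds)
    return bound(*args, **kwds)
ValueError: attempt to get argmax of an empty sequence
```

```bash
cat >> h.py <<'E'
from scipy.spatial.transform import Rotation as Ro
def quat(y,z):
    z=np.array(z,float)/np.linalg.norm(z); y=np.array(y,float); y-=y@z*z; y/=np.linalg.norm(y)
    return Ro.from_matrix(np.stack([np.cross(y,z),y,z],1)).as_quat()
E
python3 - <<'E'
from rig import robot
from h import *
np.set_printoptions(precision=3,suppress=True)
a=np.radians(-7.1); n=np.array([-.4183,.047,.907])
for sg in(1,-1):
    print(sg, robot.solve_ik([.50,-.28,.25],quat([0.123*sg,.992*sg,0],-n)), robot.solve_ik([.57,.2,.06],quat([0,sg,0],[0,0,-1])))
q=quat([0,1,0],[0,0,-1])
robot.move_to([.46,.19,.30],q)
s=robot.snapshot("wrist"); np.savez("w1.npz",**s); print(s["fx"],s["extrinsics"],robot.sense()["time_s"])
cv2.imwrite("pics/w1.png",s["image"][:,:,::-1])
s=dict(np.load("top0.npz")); i=s["image"][110:210,210:450,::-1]; cv2.imwrite("pics/crop.png",cv2.resize(i,None,fx=3.3,fy=3.3,interpolation=2))
E
```

```text
1 [-0.798 -0.004 -0.357  0.873  0.27  -0.628] [ 0.205  0.461 -0.146  0.963  0.     0.205]
-1 [-0.798 -0.004 -0.357  0.873  0.27   2.514] [ 0.205  0.461 -0.146  0.963  0.    -2.937]
333.44939344201293 [[-0.002 -0.949 -0.314  0.377]
 [ 1.    -0.002 -0.001  0.191]
 [ 0.    -0.314  0.949  0.451]
 [ 0.     0.     0.     1.   ]] 1.675
```

View pics/crop.png

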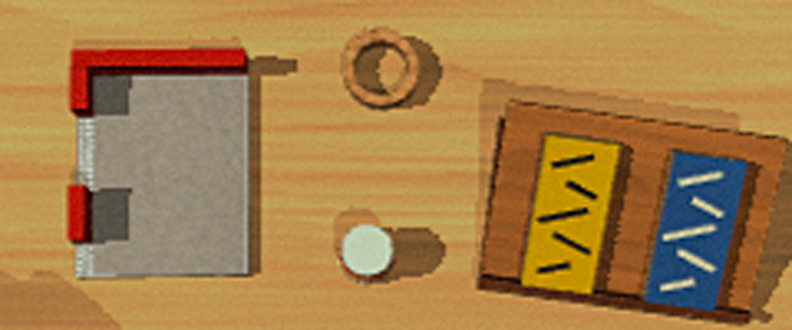

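View pics/w1.png

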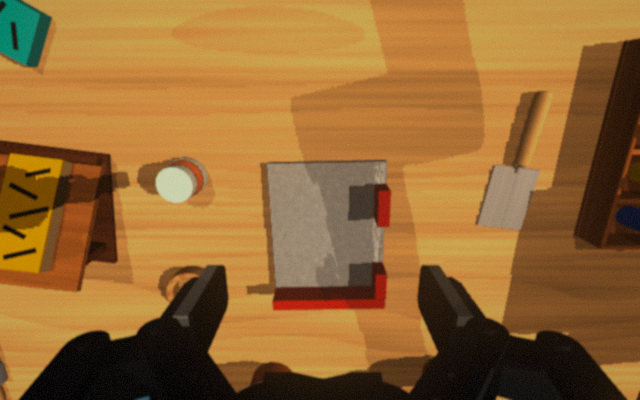

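The crop confirms the choice: blue with white strokes on the right at (697,230), and yellow with black strokes on the left at (575,215). The wrist view shows the fence corner at (380,298) and the notch between rows 225 and 265. The knife (510,190) and jar (178,185) are clear of it.

Next I fix the board pose from the wrist view and pick up the blue panel.

Run:
```python
from rig import robot
from h import *
np.set_printoptions(precision=4,suppress=True)
s=dict(np.load("w1.npz")); P=cloud(s); m=masks(s)["red"]
b=m&np.all((P>[.45,.08,.04])&(P<[.72,.32,.06]),axis=2)
print("wrist",b.sum(),cv2.minAreaRect(P[b][:,:2].astype(np.float32)),np.median(P[b][:,2]))
g=P[np.all((P>[.45,.1,.0])&(P<[.6,.2,.02]),axis=2)]; print("plate z",np.median(g[:,2]))
# pick blue
c=np.array([.5049,-.2879,.0670]); n=np.array([-.4183,.047,.907]); n/=np.linalg.norm(n)
q=quat([.1236,.9923,0],-n)
robot.set_gripper(.085)
robot.move_to(c+n*.10,q)
s=robot.snapshot("wrist"); np.savez("w2.npz",**s); P=cloud(s)
for k in("blue","yellow"):
    b=blob(masks(s)[k],P,[.3,-.5,.03],[.7,0,.15]); print(k,b.sum(),*rect(P[b]))
print(robot.sense()["time_s"],robot.sense()["tool_pos"])
```

```text
wrist 1672 ((0.5849024653434753, 0.19907569885253906), (0.17413339018821716, 0.15806305408477783), 1.176124930381775) 0.04729554372483277
plate z 0.011417708291288964
blue 10538 [ 0.503  -0.2862  0.0673] [ 0.8997 -0.1144  0.4212] [-0.4177  0.0543  0.907 ] [0.06234323978424072, 0.13805431127548218]
yellow 7622 [ 0.5073 -0.1729  0.0625] [ 0.8988 -0.1192  0.4218] [-0.4183  0.0541  0.9067] [0.06471911817789078, 0.1157161071896553]
3.7333 [ 0.4638 -0.2827  0.1581]
```

Run:
```python
from rig import robot
from h import *
np.set_printoptions(precision=4,suppress=True)
c=np.array([.5036,-.2868,.067]); n=np.array([-.418,.0525,.907]); n/=np.linalg.norm(n)
q=quat([.125,.992,0],-n)
robot.move_to(c+n*.06,q)
print(robot.move_linear(c+n*.002,q,vel=.06,max_force=8))
robot.set_gripper(.055,45); st=robot.sense(); print(st["gripper_width"],st["grip_force"],st["tool_pos"]-c,st["wrist_force"])
print(robot.move_linear(c+n*.09,q,vel=.12))
st=robot.sense(); print(st["gripper_width"],st["grip_force"],st["wrist_force"],st["wrist_torque"],st["time_s"])
s=robot.snapshot("wrist"); cv2.imwrite("pics/w3.png",s["image"][:,:,::-1]); P=cloud(s)
b=blob(masks(s)["blue"],P,[.3,-.5,.03],[.7,0,.3]); cc,x,nn,e=rect(P[b]); R=Ro.from_quat(st["tcp_rot"]).as_matrix()
print("in tool", (cc-st["tool_pos"])@R, x@R, nn@R, e)
```

```text
False
0.055207697800591767 0.0 [-0.0008  0.0001  0.002 ] [0.6785 0.7682 0.9297]
False
0.05514964080143487 0.0 [-0.2538  0.5323 -1.1217] [0.0317 0.3901 0.0089] 6.425
in tool [-0.0001 -0.0001  0.0891] [-1.     -0.005  -0.0003] [ 0.0003  0.0021 -1.    ] [0.06236310303211212, 0.13794906437397003]
```

View pics/w3.png

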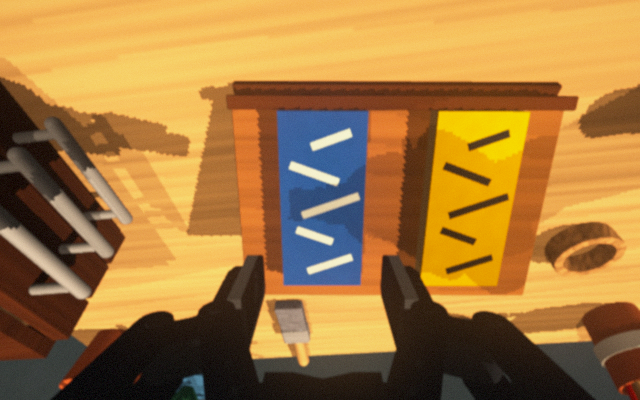

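The blue panel is still on the easel at (322,200), so the fingers closed above it. Before going deeper I'll measure where the fingertips are with the wrist depth image.

Run:
```python
from rig import robot
from h import *
np.set_printoptions(precision=4,suppress=True)
for w in(.055,.064,.085):
    robot.set_gripper(w); st=robot.sense(); s=robot.snapshot("wrist"); P=cloud(s); R=Ro.from_quat(st["tcp_rot"]).as_matrix()
    T=(P-st["tool_pos"])@R; ok=(s["range_z"]>0)&(abs(T[...,1])<.075)&(T[...,2]<.05)&(abs(T[...,0])<.03)
    z=T[ok]; print(w,st["gripper_width"],ok.sum(),np.percentile(z[:,2],[50,90,99,100]),z[np.argmax(z[:,2])], "inner", abs(z[z[:,2]>z[:,2].max()-.01][:,1]).min())
print(st["time_s"])
```

```text
0.055 0.055021836200056524 33869 [-0.0727 -0.044  -0.0194 -0.0114] [ 0.0007  0.0284 -0.0114] inner 0.02654197341618442
0.064 0.06386949980759331 33870 [-0.073  -0.0442 -0.0212 -0.0143] [-0.0035 -0.0316 -0.0143] inner 0.031069217443921278
0.085 0.0849217788771855 33740 [-0.0769 -0.0458 -0.0265 -0.0213] [-0.0043 -0.0421 -0.0213] inner 0.04139398676931158
7.4
```

Run:
```python
from rig import robot
from h import *
np.set_printoptions(precision=4,suppress=True)
c=np.array([.5036,-.2868,.067]); n=np.array([-.418,.0525,.907]); n/=np.linalg.norm(n)
q=quat([.125,.992,0],-n)
robot.move_linear(c+n*.005,q,vel=.12)
print(robot.move_linear(c-n*.025,q,vel=.04,max_force=6))
st=robot.sense(); print("depth",(st["tool_pos"]-c)@n,st["wrist_force"])
robot.set_gripper(.055,45); st=robot.sense(); print(st["gripper_width"],st["grip_force"],(st["tool_pos"]-c)@n,st["wrist_force"])
s=robot.snapshot("wrist"); cv2.imwrite("pics/w4.png",s["image"][:,:,::-1]); print(st["time_s"])
```

```text
False
depth -0.02502435496203609 [-0.2174 -0.5226  0.3498]
0.06278188095130839 49.24186170101166 -0.024505654609697676 [-4.1287  0.7494  5.468 ]
9.5583
```

View pics/w4.png

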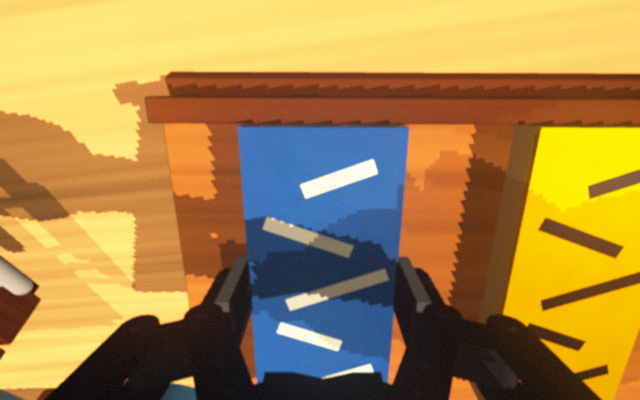

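The blue panel is now between the pads. The force along the slope's normal suggests the tips touch the slope, so I'll regrip 4 mm higher and then lift.

Run:
```python
from rig import robot
from h import *
np.set_printoptions(precision=4,suppress=True)
c=np.array([.5036,-.2868,.067]); n=np.array([-.418,.0525,.907]); n/=np.linalg.norm(n)
q=quat([.125,.992,0],-n)
robot.set_gripper(.075); robot.move_linear(c-n*.0205,q,vel=.05)
print(robot.sense()["wrist_force"])
robot.set_gripper(.055,45); st=robot.sense(); print(st["gripper_width"],st["grip_force"],(st["tool_pos"]-c)@n,st["wrist_force"])
robot.move_linear(c+n*.09,q,vel=.15)
st=robot.sense(); print(st["gripper_width"],st["grip_force"],st["wrist_force"],st["wrist_torque"],st["time_s"])
s=robot.snapshot("wrist"); P=cloud(s)
b=blob(masks(s)["blue"],P,[.3,-.5,.03],[.7,0,.3]); cc,x,nn,e=rect(P[b]); R=Ro.from_quat(st["tcp_rot"]).as_matrix()
print("in tool", (cc-st["tool_pos"])@R, x@R, nn@R, e)
```

```text
[0.2079 0.2246 0.3505]
0.06228301154256847 47.52278745174408 -0.02003443776372752 [-3.7749  0.7221  5.8588]
0.062263323560450196 49.61348354816437 [ 0.5777  0.5063 -1.0361] [0.0233 0.5148 0.0072] 11.3083
in tool [ 0.0353  0.0007 -0.0205] [-1.     -0.0045  0.0013] [-0.0013  0.0012 -1.    ] [0.06342004239559174, 0.06927238404750824]
```

Run:
```python
from h import *
for n in("w1","top0"):
    s=dict(np.load(n+".npz")); P=cloud(s); b=masks(s)["red"]&np.all((P>[.45,.08,.04])&(P<[.72,.32,.06]),axis=2); Q=P[b]
    def fit(i,lo,hi,f,sel):
        A=Q[sel]; bins=np.arange(lo,hi,.006); pts=[]
        for t in bins:
            v=A[(A[:,i]>t)&(A[:,i]<t+.006)][:,1-i]
            if len(v)>2: pts.append((t+.003,f(v)))
        pts=np.array(pts); p=np.polyfit(*pts.T,1); r=pts[:,1]-np.polyval(p,pts[:,0]); k=abs(r)<.003; p=np.polyfit(*pts[k].T,1); return np.degrees(np.arctan(p[0])),p, k.sum()
    far=Q[:,0]>.645
    for nm,i,lo,hi,sel in(("far",1,.13,.25,far),("side",0,.50,.65,Q[:,1]>.24)):
        for f in(np.min,np.max): 
            d,p,k=fit(i,lo,hi,f,sel); print(n,nm,f.__name__,round(d,2),"at",round(np.polyval(p,.19 if i else .57),4),k)
```

```text
w1 far min -0.93 at 0.6578 20
w1 far max -1.12 at 0.671 20
w1 side min 0.96 at 0.2633 15
w1 side max 1.02 at 0.2773 15
top0 far min -0.72 at 0.66 20
top0 far max -0.83 at 0.673 20
top0 side min 1.34 at 0.2624 15
top0 side max 0.91 at 0.274 15
```

```bash
cat > place.py <<'E'
from rig import robot
from h import *
np.set_printoptions(precision=4,suppress=True)
t=np.radians(1.0); X=np.array([np.cos(t),np.sin(t),0]); Y=np.array([-np.sin(t),np.cos(t),0]); Z=np.array([0,0,1.])
QP=quat(Y,-Z); G=np.array([.5868,.2295,0])
def st(m):
    s=robot.sense(); d=s["tool_pos"]-G; print(m,"rel",np.array([d@X,d@Y,d[2]]),"F",s["wrist_force"],"w",round(s["gripper_width"],4),"grip",round(s["grip_force"],1),"t",round(s["time_s"],1)); return s
def lin(p,**k): return robot.move_linear(p,QP,**k)
E
python3 - <<'E'
from place import *
p=robot.sense()["tool_pos"]
robot.move_linear(p+[0,0,.07],vel=.2)
o=G-.008*X-.007*Y
robot.move_to(o+.16*Z,QP); lin(o+.045*Z,vel=.12); st("above")
print(lin(o+.003*Z,vel=.03,max_force=5)); s=st("down")
s=robot.snapshot("wrist"); cv2.imwrite("pics/w5.png",s["image"][:,:,::-1])
E
```

```text
above rel [-0.0073 -0.0069  0.0459] F [-0.1403  0.584  -0.3544] w 0.0622 grip 49.6 t 14.8
True
down rel [-0.0082 -0.007   0.0097] F [-0.2266 -0.4362  4.9742] w 0.0624 grip 50.2 t 15.9
```

View pics/w5.png

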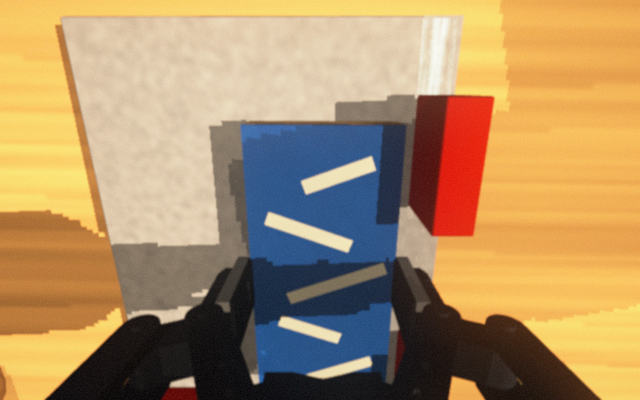

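The blue panel sits flat on the plate at about (320,250), just short of the side fence at (450,165), with the finger in the notch. Now I slide it into the corner under force control.

Run:
```python
from place import *
p=robot.sense()["tool_pos"]; p[2]=.0095
print(lin(p+.016*X,vel=.02,max_force=9)); s=st("x")
p=s["tool_pos"]; p[2]=.0095
print(lin(p+.014*Y,vel=.02,max_force=9)); s=st("y")
p=s["tool_pos"]; p[2]=.0095
print(lin(p+.006*X,vel=.02,max_force=6)); s=st("x2")
robot.set_gripper(.085); s=st("open")
p=s["tool_pos"]; lin(p+.13*Z,vel=.12); 
s=robot.snapshot("wrist"); cv2.imwrite("pics/w6.png",s["image"][:,:,::-1]); np.savez("w6.npz",**s)
P=cloud(s); b=blob(masks(s)["blue"],P,[.4,.1,.01],[.7,.3,.06]); c,x,n,e=rect(P[b]); print(c-G,np.degrees(np.arctan2(x[1],x[0])),e)
```

```text
True
x rel [ 0.0008 -0.0069  0.0097] F [-1.6203 -0.7696  4.7404] w 0.0622 grip 50.2 t 16.6
True
y rel [0.0008 0.0009 0.0099] F [ 0.0742 -1.5613  5.1323] w 0.0621 grip 50.1 t 17.1
True
x2 rel [0.0008 0.0008 0.0098] F [-1.4971 -0.1591  4.8871] w 0.0622 grip 50.2 t 17.3
open rel [0.0002 0.0005 0.0092] F [0.5944 0.633  0.8005] w 0.0849 grip 0.0 t 17.7
[0.0005 0.001  0.0296] 1.142437031533109 [0.062043555080890656, 0.1381654292345047]
```

View pics/w6.png

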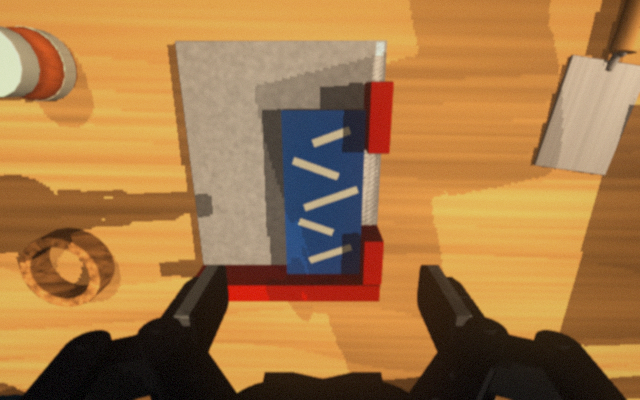

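The blue panel at (322,190) lies in the corner, against the far fence at row 275 and the side fence at column 362. The yellow panel goes the same way.

Run:
```python
from place import *
c=np.array([.5182,-.1740,.067]); n=np.array([-.418,.0525,.907]); n/=np.linalg.norm(n); q=quat([.125,.992,0],-n)
p=robot.sense()["tool_pos"]; lin([p[0],p[1],.22],vel=.2)
robot.move_to(c+n*.12,q)
s=robot.snapshot("wrist"); P=cloud(s); b=blob(masks(s)["yellow"],P,[.3,-.5,.03],[.7,0,.15]); m=rect(P[b]); print(m[0]-c,m[1],m[3])
robot.move_linear(c+n*.03,q,vel=.15)
print(robot.move_linear(c-n*.0205,q,vel=.05,max_force=6))
robot.set_gripper(.055,45); st("grip")
robot.move_linear(c+n*.10,q,vel=.15); a=st("lift")
s=robot.snapshot("wrist"); P=cloud(s); b=blob(masks(s)["yellow"],P,[.3,-.5,.05],[.7,0,.3]); cc,x,nn,e=rect(P[b]); R=Ro.from_quat(a["tcp_rot"]).as_matrix()
print("in tool",(cc-a["tool_pos"])@R,x@R,nn@R,e)
```

```text
[-0.0326  0.0041 -0.0147] [ 0.8988 -0.1141  0.4231] [0.0638924166560173, 0.06707166135311127]
False
grip rel [-0.0671 -0.4036  0.0491] F [-3.8928  0.1703  5.2747] w 0.0625 grip 47.4 t 23.4
lift rel [-0.1177 -0.396   0.1569] F [ 0.219  -0.6712 -2.3263] w 0.0619 grip 49.6 t 24.3
in tool [ 0.0422  0.0005 -0.0202] [-0.0048  1.      0.0017] [ 0.0001  0.0017 -1.    ] [0.055709466338157654, 0.06434556096792221]
```

Run:
```python
from place import *
p=robot.sense()["tool_pos"]; robot.move_linear(p+[0,0,.07],vel=.2)
o=G-.006*X-.006*Y
robot.move_to(o+.16*Z,QP); lin(o+.05*Z,vel=.12)
print(lin(o+.020*Z,vel=.03,max_force=4)); s=st("down")
z=s["tool_pos"][2]
for d,f in((X,9),(Y,9),(X,6)):
    p=robot.sense()["tool_pos"]; p[2]=z
    print(lin(p+.014*d,vel=.02,max_force=f)); s=st("push")
robot.set_gripper(.085); s=st("open")
lin(s["tool_pos"]+.12*Z,vel=.12)
s=robot.snapshot("wrist"); cv2.imwrite("pics/w7.png",s["image"][:,:,::-1])
P=cloud(s); b=blob(masks(s)["yellow"],P,[.4,.1,.02],[.7,.3,.08]); c,x,n,e=rect(P[b]); print(c-G,np.degrees(np.arctan2(x[1],x[0])),n,e)
```

```text
True
down rel [-0.0062 -0.006   0.028 ] F [-0.6627 -0.6597  4.8108] w 0.0624 grip 50.2 t 28.2
True
push rel [ 0.0006 -0.0059  0.028 ] F [-0.7799 -1.1893  5.1996] w 0.0624 grip 50.2 t 28.7
True
push rel [0.0007 0.0009 0.0281] F [-0.2636 -1.827   3.4154] w 0.062 grip 50.1 t 29.2
True
push rel [0.0006 0.0009 0.0281] F [-0.7593 -0.2664  4.3934] w 0.0625 grip 50.2 t 29.5
open rel [0.0001 0.0005 0.0275] F [-0.2929  0.3448  0.2622] w 0.0848 grip 0.0 t 29.8
[ 0.0392 -0.0225  0.0475] 5.8022102900646315 [ 0.0015 -0.0038  1.    ] [0.015657519921660423, 0.059726160019636154]
```

View pics/w7.png

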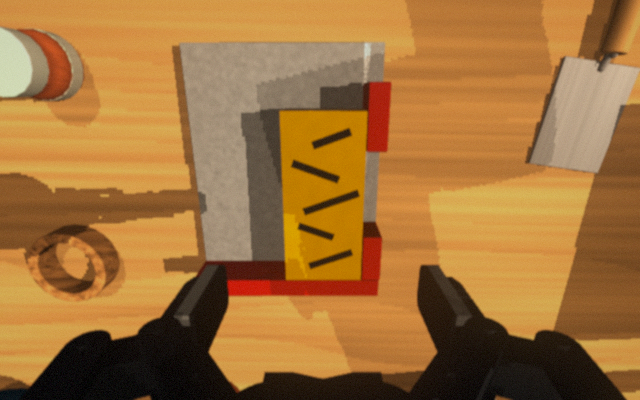

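The yellow panel covers the blue one and looks flush at the far fence (row 278) and the side fence (column 366). The tool sprang back about 0.5 mm at release, so I'll nudge both panels home with the closed fingers.

Run:
```python
from place import *
robot.set_gripper(0.0,30)
def push(a,d,start,q):
    b=G+d*start+a
    robot.move_to(b+.12*Z,q)
    robot.move_linear(b+.05*Z,q,vel=.15)
    r=robot.move_linear(b+.012*Z,q,vel=.06,max_force=5); s=st(f"low {r}")
    p=s["tool_pos"]+ (.002*Z if r else 0)
    r=robot.move_linear(p+.025*d,q,vel=.02,max_force=10); s=st(f"pushed {r}")
    robot.move_linear(s["tool_pos"]-.02*d,q,vel=.06)
    robot.move_linear(s["tool_pos"]-.02*d+.12*Z,q,vel=.2)
push(0*X,X,-.070-.011-.012,QP)
push(0*X,Y,-.032-.011-.012,quat(-X,-Z))
```

```text
low False rel [-0.0929  0.      0.012 ] F [ 0.5023 -0.3491  0.0117] w 0.0 grip 0.0 t 33.7
pushed True rel [-0.0794 -0.0003  0.0112] F [-0.2672  0.5103 -0.9036] w -0.0001 grip 0.0 t 34.5
low False rel [ 0.0001 -0.055   0.012 ] F [ 0.5707 -1.0378  0.3507] w -0.0001 grip 0.0 t 38.6
pushed True rel [-0.0003 -0.0421  0.0116] F [-0.1645 -0.9811  0.8473] w -0.0001 grip 0.3 t 39.4
```

Run:
```python
from place import *
robot.move_to([.42,.17,.22],quat([-.25,1,0],[.55,.14,-1])); robot.pause(.3)
s=robot.snapshot("wrist"); i=s["image"][:,:,::-1]; st("")
P=cloud(s); ok=np.all((P>[.49,.17,.015])&(P<[.68,.29,.07]),axis=2); v,u=np.where(ok); print(u.min(),u.max(),v.min(),v.max())
c=i[max(0,v.min()-20):v.max()+20,max(0,u.min()-20):u.max()+20]; f=min(800/c.shape[1],600/c.shape[0]); cv2.imwrite("pics/w8.png",cv2.resize(c,None,fx=f*.99,fy=f*.99,interpolation=2))
```

```text
rel [-0.1675 -0.0566  0.2198] F [-0.0809 -0.1679  0.6201] w 0.0002 grip 0.0 t 42.2
278 400 151 258
```

View pics/w8.png

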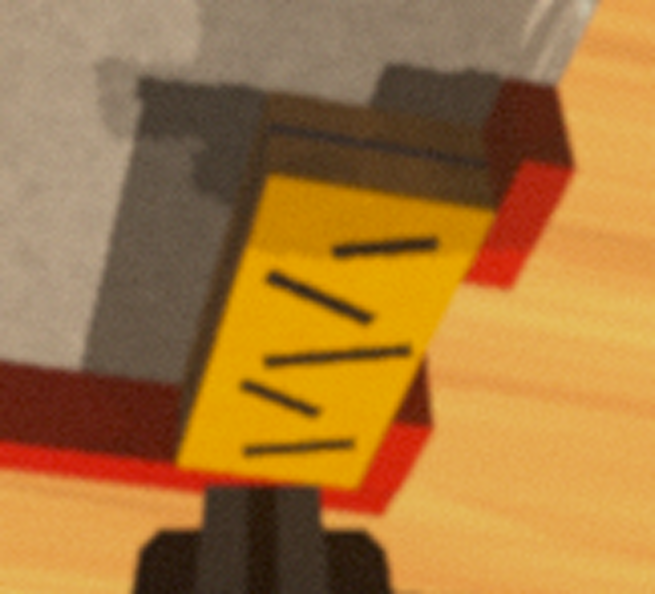

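The close view shows the yellow panel at (330,330) squarely on the blue one. Their near edges line up at (375,150), the stack lies flat, and there is no visible gap at the side fence (490,190) or the far fence (180,465). The arm is clear of everything.

```bash
python3 -c "
from rig import robot
print(robot.sign_off())"
```

```text
the job is handed in; nothing more can be done
None
```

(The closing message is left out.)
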